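# Bring the reorder flags of the rivet bins up to date

### The job

Bring the reorder flags on the row of rivet bins up to date: with the shut fingertips, push the flag of the empty bin well over so that it leans back over its own bin, and push the flag of the heaped-full bin well over so that it leans out in front of its bin, in either order. Push lightly and leave the bins standing where they are: grip, lift or shove nothing. The flags of the two half-full bins (rivets in the back half only) are already right, so do not touch those bins or their flags, and leave the screwdriver, carton and jar alone.

Things in the scene. Friction and masses are not known exactly. Their poses are not given: they have to be found in the camera images.
- bin_empty: the EMPTY one of four alike green bins: a plastic bin, open on top, 165 x 105 x 75 mm (its x, y, z), walls 4 mm, loose on the bench. Origin: centre of its underside; x points from its front (robot side, with the flag) to its back, z up. Flag pivot along y at x -87.5, y 0, z 83 mm. About 0.35 kg, so a hard push slides it.
- bin_full: the HEAPED-FULL bin: same plastic bin, open on top, 165 x 105 x 75 mm (its x, y, z), walls 4 mm, loose on the bench. Origin: centre of its underside; x points from its front (robot side, with the flag) to its back, z up. Flag pivot along y at x -87.5, y 0, z 83 mm. About 0.9 kg. Rivets lie to 72 mm above the bench, in the back half to 95 mm.
- bin_half_a: a HALF-FULL bin (rivets only in its back half, behind a divider), not to be touched: same plastic bin, open on top, 165 x 105 x 75 mm (its x, y, z), walls 4 mm, loose on the bench. Origin: centre of its underside; x points from its front (robot side, with the flag) to its back, z up. Flag pivot along y at x -87.5, y 0, z 83 mm. Its flag leans out in front.
- bin_half_b: a HALF-FULL bin (rivets only in its back half, behind a divider), not to be touched: same plastic bin, open on top, 165 x 105 x 75 mm (its x, y, z), walls 4 mm, loose on the bench. Origin: centre of its underside; x points from its front (robot side, with the flag) to its back, z up. Flag pivot along y at x -87.5, y 0, z 83 mm. Its flag leans over its own mouth.
- flag_empty (a joint): the empty bin's reorder flag: white plate 42 mm wide, 4 mm thick, reaching 60 mm from its pivot, between lugs that rise to 87 mm over the bench. Swings between stops at -0.7 and 0.7 rad and stays where left (about 0.4 N moves it). Rad: 0 upright, positive leaning over its bin's mouth, negative leaning out in front. Starts leaning out in front.
- flag_full (a joint): the heaped-full bin's reorder flag: white plate 42 mm wide, 4 mm thick, reaching 60 mm from its pivot, between lugs that rise to 87 mm over the bench. Swings between stops at -0.7 and 0.7 rad and stays where left (about 0.4 N moves it). Rad: 0 upright, positive leaning over its bin's mouth, negative leaning out in front. Starts leaning over its bin.
- flag_half_a (a joint): half-full bin a's flag, same build and values; leans out in front (negative) and stays so.
- flag_half_b (a joint): half-full bin b's flag, same build and values; leans over its bin (positive) and stays so.
- screwdriver: screwdriver lying on the bench in front of the bins, about 0.2 m long, under 40 mm high. Origin: on its underside; x along it.
- rivet_carton: closed cardboard carton 110 x 75 x 50 mm left of the bins. Origin: centre of its underside.
- paste_jar: closed jar 68 mm wide, 85 mm tall, right of the bins. Origin: centre of its underside.

How it is judged:
At the end, for the whole second after the job is handed in: The empty bin's flag leans over its bin, and the full bin's out in front, by over 0.4 rad, at rest; the half-full bins' flags still lean as before (over 0.3 rad); the two worked bins stand flat within 25 mm of their starts, all else within 12 mm (value of joint flag_empty above 0.4 rad and value of joint flag_full below -0.4 rad and value of joint flag_half_a below -0.3 rad and value of joint flag_half_b above 0.3 rad and distance of each of bin_empty, bin_full from where it was at the start of the episode below 0.025 m and distance of each of bin_half_a, bin_half_b, screwdriver, rivet_carton, paste_jar from where it was at the start of the episode below 0.012 m and angle between each of bin_empty, bin_full, bin_half_a, bin_half_b's own z axis and vertical below 0.05 rad and linear speed of each of bin_empty, bin_full, bin_half_a, bin_half_b below 0.01 m/s and velocity of joint flag_empty between -0.1 and 0.1 rad/s and velocity of joint flag_full between -0.1 and 0.1 rad/s); the robot touches nothing.
It fails at once if a half-full bin or its flag is touched (contact force between any of the fingers, the arm and bin_half_a above 0.3 N or contact force between any of the fingers, the arm and bin_half_b above 0.3 N).
It fails at once if a half-full bin or its flag is disturbed (value of joint flag_half_a above -0.3 rad or value of joint flag_half_b below 0.3 rad or distance of any of bin_half_a, bin_half_b from where it was at the start of the episode above 0.012 m).
It fails at once if the empty or the full bin is lifted, tipped or shoved away (height (world z) of any of bin_empty, bin_full above 0.012 m or angle between any of bin_empty, bin_full's own z axis and vertical above 0.2 rad or distance of any of bin_empty, bin_full from where it was at the start of the episode above 0.025 m).
It fails at once if a bin or flag is pushed hard or gripped (more than 20 N) (contact force between any of the fingers, the arm and bin_empty above 20 N or contact force between any of the fingers, the arm and bin_full above 20 N).
It fails at once if the screwdriver, carton or jar is moved (distance of any of screwdriver, rivet_carton, paste_jar from where it was at the start of the episode above 0.012 m).
It also fails if it takes over 48 s, if anything falls off the work surface, if the arm or the gripper's body presses on something with over 40 N, if the wrist force passes 120 N, or if a joint passes its speed limit or range.

### The arm

A 6-joint arm with a two-finger parallel gripper is mounted at the origin on the work surface. World frame = base frame: x ahead of the robot, y to its left, z up, the work surface at z = 0. Lengths are in m, angles in rad, forces in N, time in s.
With the tool pointing down it reaches from about 0.425 to 0.95 m from the base axis. Payload 14.7 kg.
Tool frame: the origin (TCP) lies on the centre line of the jaws, within the pads' length; the fingertips stand 17 mm ahead of it and the grasp point (between the pads) lies 2 mm behind it; z points along the fingers, y is the line along which they close (so a half turn about z gives the same grasp; the last joint's range is limited). The gripper opens to 85 mm and grips with 20 to 120 N. Pads are 22 mm wide; open, the fingers measure 114 mm over their backs; the gripper's body (76 mm by 85 mm) begins 54 mm behind the grasp point. The pads swing forward as they close: fully open they stand 13 mm farther back than shut.
Start: joints at [-1.35, 0.48, 1.596, -0, 1.065, -0.047], TCP at [0.172, -0.627, 0.248] pointing down, gripper open.
Joint ranges: [-2.75, 2.75], [-0.82, 2.05], [0.23, 2.67], [-1.56, 4.7], [0.09, 2.69], [-2.92, 2.92]. Speed limits (rad/s): [1.89, 1.89, 2.39, 3.01, 3.01, 3.01].

### API

Orientations are given as a unit quaternion [x, y, z, w].
In Python, from workcell import arm, grab_frame gives the robot as it stands. The module is installed in compiled form; this text tells all that it offers.
- The arm moves only by the tool servo_tool, never from a script. Its argument "rows" is a list of rows, each a list of 3 entries, a list of its own where there are three numbers: the shift along the world's x, y, z as a fraction of full scale, then the turn about the world's z as a fraction of full scale, then the finger opening in mm, from 0 to 85.4. A call has exactly 5 rows; each row is the pose to reach, as a shift and turn from the pose commanded when the call began, turning the shorter way round; what a row does not reach only later rows make up. Full scale, the value 1, is 0.4 m for a shift and 180 degrees for a turn. A row lasts 1/10 s, in which the tool goes at most 50 mm and 8.59 degrees, less where a joint would pass 70% of its speed; a pose out of reach is approached as far as the arm can. A call with a number of a shift or a turn outside -1 to 1 is refused whole. A call with a gripper value outside its range is refused whole. The fingers move at their own pace and stop on an object; the grip force is fixed at half the most. Time passes only in rows, so rows that repeat a pose let the fingers close, or fill a call up. It gives the time, the measured TCP pose, the force, the opening and the grip force at its end, in the units of the state.
- arm.sense(): the state, without advancing time (a new reading comes with each control period).
- grab_frame(name): name is "scene" or "top" or "wrist"; returns a dict with "color" (400x640x3 uint8, red, green, blue), "camera_matrix" (3x3 intrinsics, pixels), "k1" (the pictures are not rectified: a ray, as slopes to the right and down, at radius r is drawn at 1 + k1 r^2 times it, then the intrinsics apply), "extrinsics" (4x4, takes a point from camera to world coordinates). Camera axes: x right, y up, looking along -z (the intrinsics and any distortion apply to the point x, -y, -z); pixel columns grow to the right and rows downward; lengths in m; the calibration is good to about 2 mm. A picture is of the moment at which its call begins. There is no depth.
- arm.finish_job(): hands the job in; it is judged then, once.
The state is a dict: "t": time; "qpos": joint angles; "qvel": joint speeds; "effort": joint torques, N m; "position": TCP position; "eef_rot": TCP orientation; "wrist_force": force on the tool from outside, world axes, zero at the start; "wrist_torque": the same for the moment, N m; "width": finger opening in m; "gripper_force": force on a finger pad.
Only numpy, scipy, OpenCV 4.12 (cv2) and the standard library are available. Lean on these libraries where they do the work, as an engineer would, in place of code of your own. Each camera call takes 0.05 s, during which the arm holds its last target. There are 200 camera calls.

## Working session

There is one attempt and no reset: what is moved stays moved. The work goes in short steps, Python scripts to look and compute and a tool call to move; the robot and the scene stay as the last step left them, time stands still between calls to the robot, and variables do not carry over. Pictures are saved under pics/ and viewed, at most 10 in all, crops included, and the job is handed in when it is done.

Besides the shell and the picture viewer there is one more tool, called after "Call:" as name(argument=value, ...), one argument or row to a line, values as JSON. servo_tool: Moves the arm, as the interface text tells. Its arguments: {"type":"object","properties":{"rows":{"type":"array"}},"required":["rows"]}

```bash
mkdir -p pics; cat > h.py <<'E'
import numpy as np, cv2
from workcell import arm, grab_frame
def ray(f,u,v):
    K=np.array(f["camera_matrix"]);T=np.array(f["extrinsics"])
    p=cv2.undistortPoints(np.array([[[u,v]]],float),K,np.array([f["k1"],0,0,0],float))[0,0]
    d=T[:3,:3]@np.array([p[0],-p[1],-1.]);return T[:3,3],d
def onz(f,u,v,z):
    o,d=ray(f,u,v);return o+d*(z-o[2])/d[2]
def px(f,P):
    K=np.array(f["camera_matrix"]);T=np.linalg.inv(f["extrinsics"])
    c=T[:3,:3]@np.array(P)+T[:3,3];a=np.array([c[0],-c[1]])/-c[2];a=a*(1+f["k1"]*(a@a))
    return K[0,0]*a[0]+K[0,2],K[1,1]*a[1]+K[1,2]
E
python3 - <<'E'
from h import *
import pickle
for n in("scene","top"):
    f=grab_frame(n);pickle.dump(f,open(n+".pkl","wb"));cv2.imwrite(f"pics/{n}0.png",f["color"][:,:,::-1])
    print(n,np.round(f["extrinsics"],3).tolist(),f["k1"])
print(arm.sense())
E
```

```text
scene [[-0.76, -0.374, 0.531, 1.063], [0.649, -0.414, 0.638, 0.684], [-0.018, 0.83, 0.557, 0.673], [0.0, 0.0, 0.0, 1.0]] -0.08628274699511851
top [[0.018, 0.994, -0.11, 0.375], [-1.0, 0.019, 0.004, 0.011], [0.006, 0.11, 0.994, 1.398], [0.0, 0.0, 0.0, 1.0]] 0.0015720146147611413
{'t': 0.1, 'qpos': array([-1.34962044e+00,  4.80762195e-01,  1.59679633e+00, -1.48304572e-05,
        1.06508706e+00, -4.66032888e-02]), 'qvel': array([-7.38630732e-05, -1.76265699e-03, -1.52639654e-03, -5.59008253e-04,
       -9.58660738e-05, -1.07358477e-03]), 'effort': array([ 1.44696107e-03, -9.52258086e+01, -4.31042147e+01,  1.22600136e-04,
        5.50092605e-03, -2.79733553e-05]), 'position': array([ 0.17192335, -0.62650106,  0.24774647]), 'eef_rot': array([ 9.91049554e-01,  1.33493462e-01, -5.23552916e-05, -5.23894811e-04]), 'wrist_force': array([ 0.54527966, -0.56455546,  0.34122629]), 'wrist_torque': array([-0.02398599, -0.00881412,  0.02190977]), 'gripper_force': 0.0, 'width': 0.0856070147474875}
```

View pics/scene0.png

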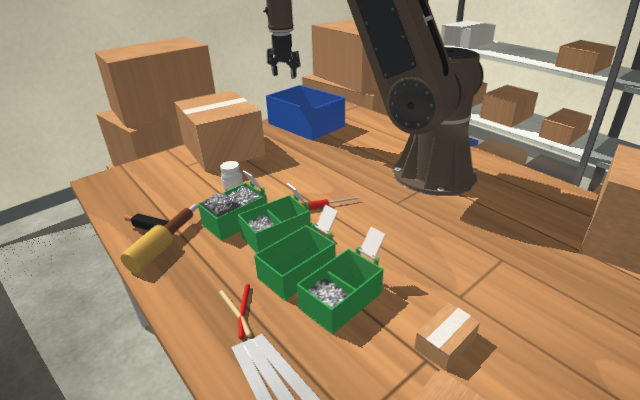

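View pics/top0.png

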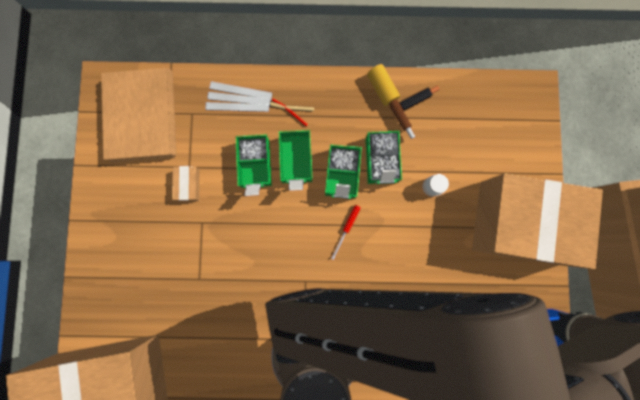

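The top view shows, left to right: half_a (253,160, flag leaning out front), empty (295,157, flag at 295,184), half_b (343,170, flag over the mouth) and heaped-full (384,157, flag over the bin at 389,175). The screwdriver is at (345,230) and the jar at (435,185).

```bash
python3 - <<'E'
from h import *
import pickle
f=pickle.load(open("top.pkl","rb"));im=f["color"]
c=im[115:265,220:420];cv2.imwrite("pics/topc.png",cv2.resize(c,None,fx=4,fy=4,interpolation=cv2.INTER_CUBIC)[:,:,::-1])
hsv=cv2.cvtColor(im,cv2.COLOR_RGB2HSV)
m=((hsv[:,:,0]>45)&(hsv[:,:,0]<85)&(hsv[:,:,1]>110)).astype(np.uint8)
for ct in cv2.findContours(m,cv2.RETR_EXTERNAL,cv2.CHAIN_APPROX_NONE)[0]:
    if cv2.contourArea(ct)>200:
        r=cv2.minAreaRect(ct);b=cv2.boxPoints(r)
        P=np.array([onz(f,u,v,.075)[:2] for u,v in b])
        print(np.round(b,1).tolist(),np.round(P,3).tolist(),np.round([np.linalg.norm(P[0]-P[1]),np.linalg.norm(P[1]-P[2])],3))
E
```

```text
[[324.1000061035156, 195.5], [329.3999938964844, 143.3000030517578], [362.29998779296875, 146.60000610351562], [357.1000061035156, 198.8000030517578]] [[0.52, -0.02], [0.694, -0.035], [0.685, -0.144], [0.511, -0.128]] [0.174 0.109]
[[234.3000030517578, 136.39999389648438], [268.6000061035156, 134.5], [271.3999938964844, 185.5], [237.0, 187.39999389648438]] [[0.711, 0.28], [0.72, 0.167], [0.55, 0.152], [0.542, 0.264]] [0.113 0.171]
[[277.3999938964844, 131.6999969482422], [310.29998779296875, 130.3000030517578], [312.5, 180.89999389648438], [279.6000061035156, 182.3000030517578]] [[0.73, 0.138], [0.737, 0.029], [0.568, 0.018], [0.561, 0.126]] [0.109 0.17 ]
```

View pics/topc.png

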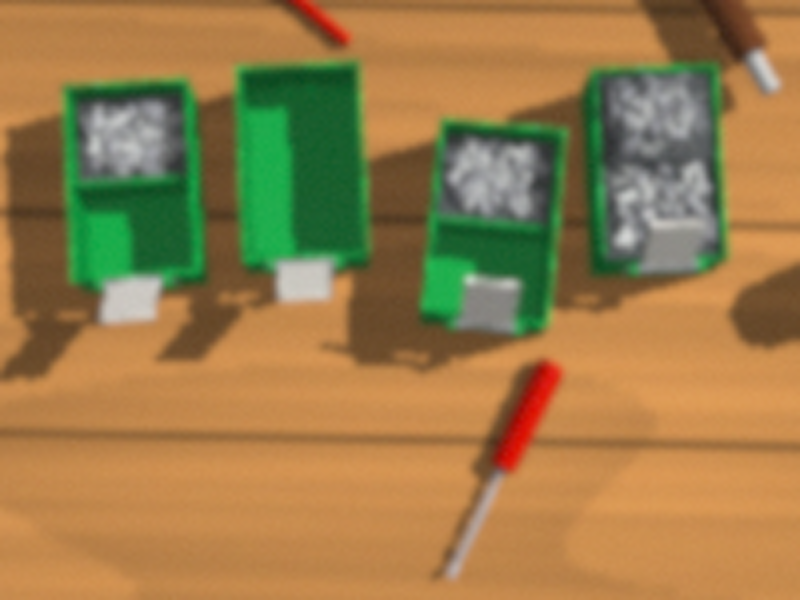

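```bash
python3 - <<'E'
from h import *
import pickle
f=pickle.load(open("top.pkl","rb"))
g=lambda x,y,z:onz(f,(x+.5)/4-.5+220,(y+.5)/4-.5+115,z)[:2]
for n,rim,tip in (("empty",[(237,66),(360,63),(370,263),(241,268)],[(277,302),(334,300)]),("full",[(592,72),(720,66),(728,262),(599,270)],[(648,222),(705,219)])):
    R=np.array([g(*p,.075) for p in rim]);T=np.array([g(*p,.129) for p in tip])
    ax=R[:2].mean(0)-R[2:].mean(0);L=np.linalg.norm(ax);ax/=L;c=R.mean(0)
    lat=np.array([-ax[1],ax[0]])
    print(n,"c",c.round(4),"yaw",np.degrees(np.arctan2(ax[1],ax[0])).round(1),"L",L.round(3),"W",np.linalg.norm(R[0]-R[1]).round(3),np.linalg.norm(R[2]-R[3]).round(3))
    print(" tip",T.round(4).tolist(),"tip in bin",((T.mean(0)-c)@ax).round(4),((T.mean(0)-c)@lat).round(4),"tipyaw",np.degrees(np.arctan2(*(T[0]-T[1]))).round(1), "pivot from c",(c-.0875*ax).round(4))
E
```

```text
empty c [0.6502 0.0773] yaw 3.3 L 0.168 W 0.102 0.105
 tip [[0.5292, 0.0915], [0.5316, 0.047]] tip in bin -0.1201 -0.0011 tipyaw -3.1 pivot from c [0.5629 0.0722]
full c [ 0.6537 -0.2173] yaw 2.1 L 0.165 W 0.106 0.106
 tip [[0.598, -0.1987], [0.6013, -0.2436]] tip in bin -0.0542 -0.0019 tipyaw -4.1 pivot from c [ 0.5663 -0.2205]
```

Both yaws come out near 3°. The pivots are at (0.563, 0.072) for empty and (0.566, -0.2205) for full. I'll do the full bin first, shutting the fingers on the way over.

Call:
servo_tool(
  rows=[
    [[0.09,0.08,0],-0.014,0],
    [[0.18,0.16,0],-0.028,0],
    [[0.27,0.24,0],-0.042,0],
    [[0.36,0.32,0],-0.056,0],
    [[0.45,0.4,0],-0.068,0],
  ],
)

```text
t: 0.6
position: [0.3531, -0.4653, 0.2481]
eef_rot: [1.0, 0.026, -0.0, -0.0]
wrist_force: [0.4, -0.7, 0.3]
width: 0.012
gripper_force: 0.0
```

Call:
servo_tool(
  rows=[
    [[0.1,0.09,0],0,0],
    [[0.2,0.18,0],0,0],
    [[0.3,0.27,0],0,0],
    [[0.4,0.36,0],0,0],
    [[0.48,0.43,0],0,0],
  ],
)

```text
t: 1.1
position: [0.5393, -0.2982, 0.2481]
eef_rot: [1.0, 0.027, -0.0, -0.0]
wrist_force: [0.8, -1.1, 0.4]
width: -0.0
gripper_force: 0.0
```

```bash
python3 - <<'E'
from h import *
s=arm.sense();print(s["t"],s["position"].round(4),s["eef_rot"].round(3),s["width"],s["wrist_force"].round(2))
E
```

```text
1.1 [ 0.5393 -0.2982  0.2481] [ 1.     0.027 -0.    -0.   ] -3.049679999565746e-05 [ 0.83 -1.06  0.36]
```

Call:
servo_tool(
  rows=[
    [[0.08,0.07,0],0,0],
    [[0.16,0.13,0],0,0],
    [[0.22,0.18,0],0,0],
    [[0.23,0.19,0],0,0],
    [[0.23,0.19,0],0,0],
  ],
)

```text
t: 1.6
position: [0.6304, -0.2231, 0.2477]
eef_rot: [1.0, 0.028, -0.0, -0.0]
wrist_force: [-0.6, -0.2, 0.2]
width: 0.0005
gripper_force: 0.0
```

```bash
python3 - <<'E'
from h import *
s=arm.sense();print(s["t"],s["position"].round(4),s["wrist_force"].round(2))
f=grab_frame("wrist");a=f["color"]
g=grab_frame("scene")["color"][130:280,170:420]
cv2.imwrite("pics/w1.png",a[:,:,::-1]);cv2.imwrite("pics/s1.png",cv2.resize(g,None,fx=3,fy=3,interpolation=2)[:,:,::-1])
E
```

```text
1.6 [ 0.6304 -0.2231  0.2477] [-0.57 -0.17  0.17]
```

View pics/w1.png

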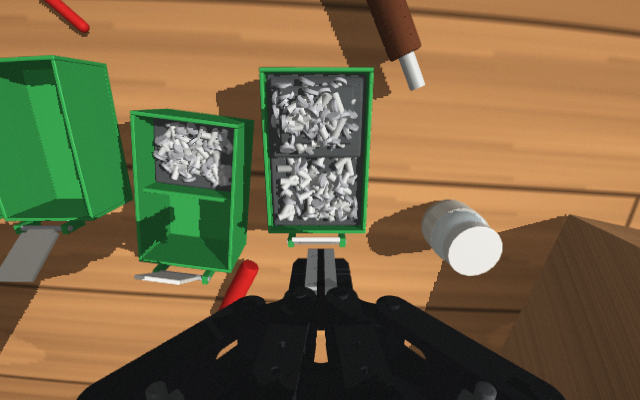

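The wrist view shows the full bin's rim corners at about (260,68), (375,68), (367,233) and (266,232). Its flag is seen edge-on at (288–343, 240), and the shut fingers are at (321,265). I'll cross-check the pose from this picture.

```bash
python3 - <<'E'
from h import *
f=grab_frame("wrist");print(np.round(f["extrinsics"],3).tolist())
for n,rim,tip in(("full",[(260,68),(375,68),(367,233),(266,232)],[(290,238),(342,238)]),):
    R=np.array([onz(f,*p,.075)[:2] for p in rim]);print(R.round(4).tolist())
    ax=R[:2].mean(0)-R[2:].mean(0);L=np.linalg.norm(ax);c=R.mean(0)
    print(c.round(4),np.degrees(np.arctan2(ax[1],ax[0])),L,np.linalg.norm(R[0]-R[1]),np.linalg.norm(R[2]-R[3]))
    print([onz(f,*p,.129)[:2].round(4).tolist() for p in tip])
print([px(f,arm.sense()["position"]+np.array([dx,0,-.017])) for dx in(-.011,.011)])
E
```

```text
[[0.055, 0.946, 0.32, 0.712], [-0.998, 0.052, 0.017, -0.22], [-0.001, -0.32, 0.947, 0.375], [0.0, 0.0, 0.0, 1.0]]
[[0.7376, -0.1631], [0.7434, -0.2682], [0.579, -0.2777], [0.5741, -0.1685]]
[ 0.6585 -0.2194] 2.61158579715496 0.16413955809086272 0.10527028145192362 0.10928891875762849
[[0.5942, -0.1992], [0.5968, -0.2455]]
[(np.float64(319.7129221316982), np.float64(280.3811364948804)), (np.float64(321.97911238315226), np.float64(244.35522818618253))]
```

Call:
servo_tool(
  rows=[
    [[0.01,0.01,-0.07],0,0],
    [[0.01,0.01,-0.15],0,0],
    [[0.01,0.01,-0.23],0,0],
    [[0.01,0.01,-0.28],0,0],
    [[0.01,0.01,-0.29],0,0],
  ],
)

```text
t: 2.25
position: [0.632, -0.2205, 0.1299]
eef_rot: [1.0, 0.026, -0.002, -0.001]
wrist_force: [-0.8, -0.2, 0.4]
width: -0.0003
gripper_force: 0.0
```

Call:
servo_tool(
  rows=[
    [[-0.02,0,0],0,0],
    [[-0.04,0,0],0,0],
    [[-0.06,0,0],0,0],
    [[-0.075,0,0],0,0],
    [[-0.09,0,0],0,0],
  ],
)

```text
t: 2.75
position: [0.5979, -0.2202, 0.1332]
eef_rot: [1.0, 0.027, 0.001, 0.0]
wrist_force: [-0.2, -0.2, -0.1]
width: -0.0002
gripper_force: 0.2
```

Call:
servo_tool(
  rows=[
    [[-0.015,0,0],0,0],
    [[-0.03,0,0],0,0],
    [[-0.045,0,0],0,0],
    [[-0.06,0,0],0,0],
    [[-0.075,0,0],0,0],
  ],
)

```text
t: 3.25
position: [0.5677, -0.2199, 0.1322]
eef_rot: [1.0, 0.027, -0.0, -0.0]
wrist_force: [0.8, 0.1, 0.2]
width: 0.0003
gripper_force: 0.3
```

Call:
servo_tool(
  rows=[
    [[-0.005,0,0],0,0],
    [[-0.01,0,0],0,0],
    [[-0.015,0,0],0,0],
    [[-0.015,0,0],0,0],
    [[-0.015,0,0],0,0],
  ],
)

```text
t: 3.75
position: [0.5622, -0.22, 0.1323]
eef_rot: [1.0, 0.027, -0.0, -0.0]
wrist_force: [0.4, -0.7, 0.5]
width: -0.0001
gripper_force: 0.0
```

```bash
python3 - <<'E'
from h import *
s=arm.sense();print(s["t"],s["position"].round(4),s["wrist_force"].round(2))
a=grab_frame("wrist")["color"][:,:]
cv2.imwrite("pics/w2.png",a[:,:,::-1])
E
```

```text
3.75 [ 0.5622 -0.22    0.1323] [ 0.41 -0.74  0.51]
```

View pics/w2.png

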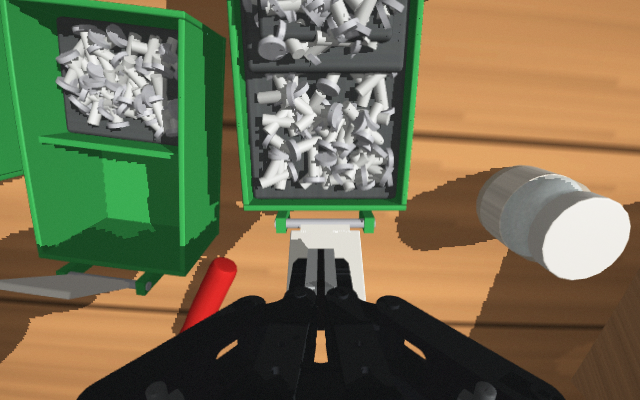

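The full bin's flag now leans out in front, with its plate at (290–366, 230–295) under the fingers and its pivot rod at about (324,223). I'll locate the pivot to work out the angle.

```bash
python3 - <<'E'
from h import *
f=grab_frame("wrist");p=onz(f,324,223,.083);s=arm.sense()["position"];print(p,s)
h=s[2]-.017-.083;d=p[0]-(s[0]-.011)
from scipy.optimize import brentq
print(h,d,brentq(lambda t:h*np.tan(t)-.002/np.cos(t)-d,0,1.2))
E
```

```text
[ 0.57197653 -0.22176635  0.083     ] [ 0.56224905 -0.21996033  0.13225945]
0.032259450044745785 0.02072747799275776 0.6232842763103552
```

Call:
servo_tool(
  rows=[
    [[0.02,0,0.0],0,0],
    [[0.03,0,0.04],0,0],
    [[0.03,0,0.12],0,0],
    [[0.03,0,0.2],0,0],
    [[0.03,0,0.27],0,0],
  ],
)

```text
t: 4.35
position: [0.5749, -0.22, 0.2419]
eef_rot: [1.0, 0.027, 0.0, 0.0]
wrist_force: [0.0, -0.4, -0.0]
width: -0.0001
gripper_force: 0.0
```

Call:
servo_tool(
  rows=[
    [[-0.02,0.1,0.0],0,0],
    [[-0.05,0.2,0.0],0,0],
    [[-0.08,0.3,0.0],0,0],
    [[-0.11,0.4,0.0],0,0],
    [[-0.13,0.5,0.0],0,0],
  ],
)

```text
t: 4.85
position: [0.5218, -0.0184, 0.2405]
eef_rot: [1.0, 0.027, 0.0, -0.0]
wrist_force: [0.3, 0.2, 0.2]
width: 0.0001
gripper_force: 0.0
```

Call:
servo_tool(
  rows=[
    [[-0.02,0.1,0.0],0,0],
    [[-0.05,0.18,0.0],0,0],
    [[-0.07,0.225,0.0],0,0],
    [[-0.07,0.225,0.0],0,0],
    [[-0.07,0.225,0.0],0,0],
  ],
)

```text
t: 5.35
position: [0.4947, 0.0704, 0.2405]
eef_rot: [1.0, 0.028, 0.0, 0.0]
wrist_force: [0.1, 0.1, 1.0]
width: -0.0
gripper_force: 0.0
```

```bash
python3 - <<'E'
from h import *
s=arm.sense();print(s["t"],s["position"].round(4),s["wrist_force"].round(2))
a=grab_frame("wrist")["color"][:,:]
cv2.imwrite("pics/w3.png",a[:,:,::-1])
E
```

```text
5.35 [0.4947 0.0704 0.2405] [0.1  0.13 0.97]
```

View pics/w3.png

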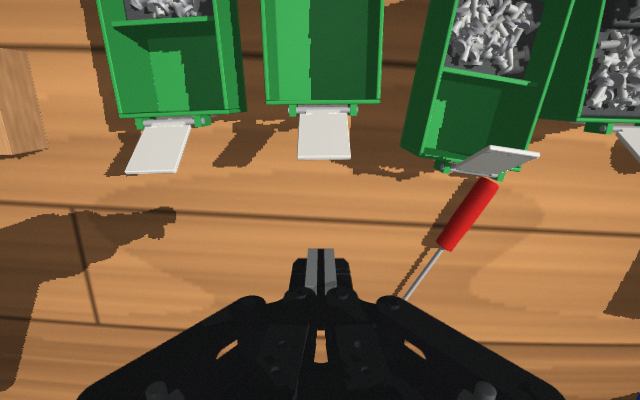

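The empty bin's flag leans out in front, with its plate tip edge at (298–351, 158) and its pivot at about (323,108). The fingers are at (321,260), clear of it, and the neighbouring flags are far off to either side.

```bash
python3 - <<'E'
from h import *
f=grab_frame("wrist")
print(onz(f,323,108,.083),onz(f,298,158,.129),onz(f,351,158,.129),[onz(f,*p,.075) for p in((264,101),(382,101))])
E
```

```text
[0.57152639 0.07170155 0.083     ] [0.53339541 0.08967736 0.129     ] [0.53573133 0.04776351 0.129     ] [array([0.57465543, 0.12617649, 0.075     ]), array([0.58069491, 0.0178032 , 0.075     ])]
```

Call:
servo_tool(
  rows=[
    [[0,0,-0.07],0,0],
    [[0,0,-0.14],0,0],
    [[0,0,-0.21],0,0],
    [[0,0,-0.26],0,0],
    [[0,0,-0.27],0,0],
  ],
)

```text
t: 5.95
position: [0.4934, 0.069, 0.1303]
eef_rot: [1.0, 0.026, -0.002, 0.0]
wrist_force: [1.0, -1.1, 0.8]
width: 0.0004
gripper_force: 0.0
```

Call:
servo_tool(
  rows=[
    [[0.02,0,0],0,0],
    [[0.04,0,0],0,0],
    [[0.06,0,0],0,0],
    [[0.075,0,0],0,0],
    [[0.09,0,0],0,0],
  ],
)

```text
t: 6.45
position: [0.531, 0.0701, 0.1328]
eef_rot: [1.0, 0.027, 0.0, -0.0]
wrist_force: [-0.1, 0.4, 0.5]
width: 0.0002
gripper_force: 0.4
```

Call:
servo_tool(
  rows=[
    [[0.015,0,0],0,0],
    [[0.03,0,0],0,0],
    [[0.045,0,0],0,0],
    [[0.06,0.003,0],0,0],
    [[0.075,0.005,0],0,0],
  ],
)

```text
t: 6.95
position: [0.5606, 0.0721, 0.1322]
eef_rot: [1.0, 0.027, -0.0, 0.0]
wrist_force: [-0.7, -0.1, 0.4]
width: -0.0001
gripper_force: 0.3
```

Call:
servo_tool(
  rows=[
    [[0.01,0,0],0,0],
    [[0.02,0,0],0,0],
    [[0.03,0,0],0,0],
    [[0.035,0,0],0,0],
    [[0.035,0,0],0,0],
  ],
)

```text
t: 7.45
position: [0.5745, 0.072, 0.1323]
eef_rot: [1.0, 0.027, 0.0, 0.0]
wrist_force: [0.1, 0.4, -0.4]
width: -0.0002
gripper_force: 0.0
```

```bash
python3 - <<'E'
from h import *
s=arm.sense();print(s["t"],s["position"].round(4),s["wrist_force"].round(2))
a=grab_frame("wrist")["color"][:,:]
cv2.imwrite("pics/w4.png",a[:,:,::-1])
E
```

```text
7.45 [0.5745 0.072  0.1323] [ 0.11  0.44 -0.42]
```

View pics/w4.png

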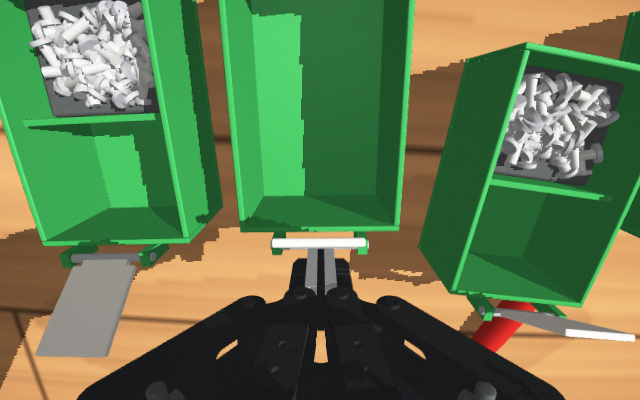

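The empty bin's flag now shows edge-on at (272–368, 243), tilted toward the bin. I'll solve its angle from the ray.

```bash
python3 - <<'E'
from h import *
from scipy.optimize import brentq
f=grab_frame("wrist");o,d=ray(f,320,243);print(o.round(3))
for z in(.083,.115,.129,.135):print(z,(o+d*(z-o[2])/d[2]).round(4))
s=arm.sense()["position"];h=s[2]-.1
for p in(.566,.5695,.572):
    print(p,brentq(lambda t:h*np.tan(t)-.002/np.cos(t)-(s[0]+.011-p),0,1.2))
E
```

```text
[0.656 0.076 0.259]
0.083 [0.57  0.072 0.083]
0.115 [0.5857 0.0728 0.115 ]
0.129 [0.5925 0.0731 0.129 ]
0.135 [0.5954 0.0733 0.135 ]
0.566 0.5888223171679084
0.5695 0.5073363686445508
0.572 0.44442682525247595
```

That gives about 0.47–0.5 rad, so I'll push 4 mm further for margin, then retreat.

Call:
servo_tool(
  rows=[
    [[0.004,0,0],0,0],
    [[0.008,0,0],0,0],
    [[0.012,0,0],0,0],
    [[0.012,0,0],0,0],
    [[0.012,0,0],0,0],
  ],
)

```text
t: 8.05
position: [0.579, 0.0721, 0.1323]
eef_rot: [1.0, 0.027, 0.0, -0.0]
wrist_force: [0.4, 0.1, 0.3]
width: 0.0
gripper_force: 0.0
```

Call:
servo_tool(
  rows=[
    [[-0.02,0,0],0,0],
    [[-0.06,0,0.03],0,0],
    [[-0.12,0,0.1],0,0],
    [[-0.18,0,0.18],0,0],
    [[-0.2,0,0.27],0,0],
  ],
)

```text
t: 8.55
position: [0.4954, 0.0719, 0.2405]
eef_rot: [1.0, 0.027, -0.002, 0.0]
wrist_force: [0.5, -0.6, -0.3]
width: -0.0
gripper_force: 0.0
```

Call:
servo_tool(
  rows=[
    [[0,-0.08,0.02],0,0],
    [[0,-0.16,0.04],0,0],
    [[0,-0.2,0.05],0,0],
    [[0,-0.2,0.05],0,0],
    [[0,-0.2,0.05],0,0],
  ],
)

```text
t: 9.05
position: [0.4985, -0.0079, 0.2602]
eef_rot: [1.0, 0.027, -0.0, -0.0]
wrist_force: [-0.1, 0.6, -0.3]
width: -0.0001
gripper_force: 0.0
```

```bash
python3 - <<'E'
from h import *
s=arm.sense();print(s["t"],s["position"].round(4))
g=grab_frame("scene")["color"][140:340,190:400];t=grab_frame("top")["color"][115:265,210:430]
r=lambda a,k:cv2.resize(a,None,fx=k,fy=k,interpolation=2)
a=r(g,2.8);cv2.imwrite("pics/end.png",a[:,:,::-1])
w=grab_frame("wrist");cv2.imwrite("pics/w5.png",w["color"][:,:,::-1])
E
```

```text
9.05 [ 0.4985 -0.0079  0.2602]
```

View pics/end.png

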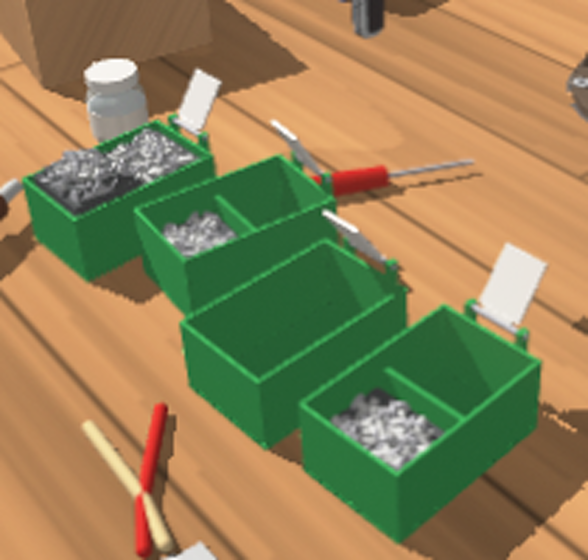

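View pics/w5.png

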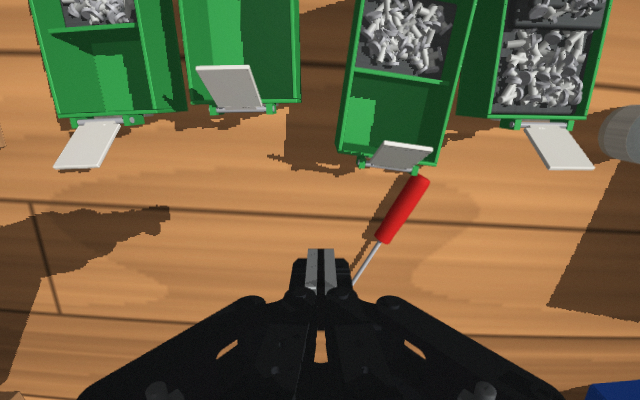

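The scene and wrist views both show the empty bin's flag over its mouth (wrist 230,88) and the full bin's flag out in front (558,147), each matching the lean of the half-full bins' flags. The bins have not moved and the fingers are clear.

```bash
python3 -c "
from workcell import arm;print(arm.finish_job())"
```

```text
the job is handed in; nothing more can be done
None
```

Job handed in at about 9 s: the empty bin's flag now leans over its bin and the full bin's leans out in front (each about 0.6 rad by my estimate), and nothing else was touched that I could see; no verdict came back.

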